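# Switch on the portion scale and zero it with the bowl on

### The arm

A 6-joint arm with a two-finger parallel gripper is mounted at the origin on the work surface. World frame = base frame: x ahead of the robot, y to its left, z up, the work surface at z = 0. Lengths are in m, angles in rad, forces in N, time in s.
With the tool pointing down it reaches from about 0.35 to 0.925 m from the base axis. Payload 6.4 kg.
Tool frame: the origin (TCP) lies at the very end of the fingers, on their centre line; the grasp point (between the pads) lies 19 mm behind it; z points along the fingers, x is the direction in which the jaws open and shut, and the axes are right-handed (so a half turn about z gives the same grasp; the last joint's range is limited). The gripper opens to 94 mm and grips with 3 to 60 N. Pads are 16 mm wide; open, the fingers measure 119 mm over their backs; the gripper's body (75 mm by 177 mm) begins 78 mm behind the grasp point.
Start: joints at [0.977, 0.245, 1.558, -0, 1.339, -0.174], TCP at [0.265, 0.594, 0.205] pointing down, gripper open.
Joint ranges: [-3.13, 3.13], [-1.02, 2.26], [0.13, 2.54], [-0.95, 4.09], [0.21, 2.88], [-2.74, 2.74]. Speed limits (rad/s): [2.57, 2.57, 3.14, 3.14, 3.14, 3.14].

### API

Orientations are given as a unit quaternion [w, x, y, z].
In Python, from plant import state, grab_frame, close_job, outline_of, place_of gives the robot as it stands.
- The arm moves only by the shell command python3 -m crank 'ROWS'. ROWS is JSON, a list of rows, each a list of 3 entries, a list of its own where there are three numbers: the turn, a rotation vector about the tool's x, y, z in degrees, then the shift along the tool's x, y, z in m, then the opening, from -1 (shut) to 1 (fully open). In form: [[[ax, ay, az], [x, y, z], gripper], ...]. A call has 1 to 12 rows; each row shifts and turns the commanded pose from where the row before left it, along the tool's axes as they then stand; what a row does not reach is not made up. A row lasts 1/8 s, in which the tool goes at most 62.5 mm and 10.7 degrees, less where a joint would pass 70% of its speed; a pose out of reach is approached as far as the arm can. A call with a gripper value outside its range is refused whole. The fingers move at their own pace and stop on an object; the grip force is fixed at half the most. Time passes only in rows, so rows that do not move let the fingers close. It gives the time, the measured TCP pose, the force and the opening at its end, in the units of the state.
- state(): the state, without advancing time (a new reading comes with each control period).
- grab_frame(name): name is "scene" or "top" or "wrist"; returns a dict with "pixels" (400x640x3 uint8, blue, green, red), "depth" (400x640 float32, m along the optical axis (not along the pixel's ray), 0 where there is no reading), "mtx" (3x3 intrinsics, pixels), "origin" and "attitude" of the camera in the world; the wrist camera has in their place "tool_from_camera" (4x4, takes a point from camera to tool coordinates, whose origin is the TCP and whose axes are the tool frame's). Camera axes: x right, y down, z forward; pixel columns grow to the right and rows downward; lengths in m; the calibration is good to about 2 mm. A picture is of the moment at which its call begins: read the wrist's pose just before it.
- close_job(): hands the job in, once; it reports no verdict.
Trained networks look in a picture, given as the dict that the camera call returned (one of the last four; its "shot" number tells which), for a name from the list of things; names that differ only in an ending like _2 or _b are one class to them, and where a whole thing is asked for, a point or a joint stands for the part that bears it (a point fixed in the world has none). Each returns a list of dicts, best first, with "conf" (0 to 1); they miss things now and then, are a little off and sometimes report something else, mostly with a low value. They report only what shows in the picture. A call takes as long as a camera call. They do not tell look-alikes from the thing itself.
- outline_of(picture, thing): "pixels" (400x640 bool, what is visible of it).
- place_of(picture, thing): "at" ([x, y, z] in m, in world coordinates, good to about 4 mm: a listed point, or the origin of a listed thing).
The state is a dict: "time": time; "q": joint angles; "qvel": joint speeds; "joint_efforts": joint torques, N m; "ee_pos": TCP position; "eef_rot": TCP orientation; "wrist_force": force on the tool from outside, world axes, zero at the start; "wrist_torque": the same for the moment, N m; "finger_gap": finger opening in m.
Only numpy, scipy, OpenCV 4.12 (cv2) and the standard library are available. Lean on these libraries where they do the work, as an engineer would, in place of code of your own. Each camera call takes 0.05 s, during which the arm holds its last target. There are 200 camera calls.

### The job

Get the portion scale ready with its empty bowl on the pan: press the round ON key down and keep it down for a full second, let it come up again, then press the long ZERO key down, let go of it, and draw back. Press gently with the fingertips, and leave the two small square keys, the pan, the bowl and everything standing around the scale untouched and in place.

Things in the scene. Friction and masses are not known exactly. Their poses are not given: they have to be found in the camera images.
- scale: portion scale, fixed to the table: a white housing 300 mm deep (x) by 290 mm wide (y), its top 55 mm above the table; origin under its centre on the table. Its -x side is the front, facing roughly to the robot. Four dark grey keys (one round, one long, two small square) stand in one row along y, 115 mm in front of the centre, 60 mm apart (at y = -90, -30, 30 and 90 mm), in an order that varies. Behind them are a flat dark display and the pan.
- pan: the scale's pale metal pan, a plate 190 by 250 by 6 mm fixed behind the keys; origin at the centre of its underside, 50 mm behind the scale's centre and 68 mm above the table; its top is 74 mm above the table and its front edge 70 mm behind the centres of the keys.
- tub: empty loose steel bowl, rim 110 mm across, 50 mm high, standing on the pan; origin at the centre of its underside.
- round_top (a point): the ON key: the one round key, a disc 34 mm across; the point is the centre of its flat top face, which stands 18 mm above the housing's key strip (about 73 mm above the table) when the key is up; point z is up, and its x and y axes are the scale's (x towards the pan, y along the row of keys).
- round_cap (a joint): travel of the round ON key (m). 0 = up, grows as the key goes down, 0.008 m = fully down. Sprung: about 1 N starts it, 3.6 N at 0.004 m, 6.2 N at 0.008 m, where it meets a hard stop; it springs up by itself. It counts as pressed from 0.004 m.
- round_key: the round key with its black rim (42 mm across); origin in the key strip's top face under the key, 18 mm below the raised key's top.
- bar_top (a point): the ZERO key: the one long key, a bar 48 mm long along the row (y) and 20 mm deep; the point is the centre of its flat top face, which stands 18 mm above the housing's key strip (about 73 mm above the table) when the key is up; point z is up, and its x and y axes are the scale's (x towards the pan, y along the row of keys).
- bar_cap (a joint): travel of the long ZERO key (m). 0 = up, grows as the key goes down, 0.008 m = fully down. Sprung: about 1 N starts it, 3.6 N at 0.004 m, 6.2 N at 0.008 m, where it meets a hard stop; it springs up by itself. It counts as pressed from 0.004 m.
- bar_key: the long key with its black rim (56 by 28 mm); origin in the key strip's top face under the key, 18 mm below the raised key's top.
- square_a_key: one of the two small square keys (20 by 20 mm, as high as the others), not to be pressed; with its black rim (28 by 28 mm); origin in the key strip's top face under the key, 18 mm below the raised key's top.
- square_a_cap (a joint): travel of that square key (m): 0 = up, 0.008 = fully down.
- square_b_key: one of the two small square keys (20 by 20 mm, as high as the others), not to be pressed; with its black rim (28 by 28 mm); origin in the key strip's top face under the key, 18 mm below the raised key's top.
- square_b_cap (a joint): travel of that square key (m): 0 = up, 0.008 = fully down.
- jar: bystander: loose clear jar with a red lid, 72 mm across, 95 mm high, left (+y) of the scale; origin under its centre.
- sauce: bystander: loose white bottle with a yellow cap, 64 mm across, 185 mm high, right (-y) of the scale, level with the pan; origin under its centre.
- tin: bystander: loose tin, 60 mm across, 65 mm high, right (-y) of the scale, level with the keys; origin under its centre.
- tumbler: bystander: loose white cup, 72 mm across, 110 mm high, left (+y) of the scale, level with the pan; origin under its centre.
- spoon: bystander: loose spoon with an orange-brown handle, 200 mm long, up to about 40 mm wide, lying in front of the scale roughly along the row of keys; origin on the table under its middle.
- puck: bystander: loose blue jar lid, 66 mm across, 16 mm high, lying in front of the scale; origin under its centre.
Not all that is in view belongs to the job. Leave any green or orange look-alike of the tub alone.

How it is judged:
On the way, in this order (a step that is already met when the one before it is completed fails the run):
1. the round key is pressed down by the fingers and kept down for about a second (value of joint round_cap above 0.004 m and contact force between the fingers and round_key above 0.5 N and value of joint bar_cap below 0.0015 m), for 0.8 s.
2. the round key has come up again, with the long key still up (value of joint each of round_cap, bar_cap below 0.0015 m), for 0.05 s.
3. the long key is pressed down by the fingers (value of joint bar_cap above 0.004 m and contact force between the fingers and bar_key above 0.5 N and value of joint round_cap below 0.0015 m), for 0.1 s.
At the end, for the whole second after the job is handed in: After the round key was held down (4 mm or more) for 0.8 s and let up, and then the long key pressed (4 mm or more): all four keys are up (within 1.5 mm), the bowl stands upright and still on the pan within 6 mm of its starting place, and every bystander is within 15 mm of where it stood (all of step 2 and value of joint each of square_a_cap, square_b_cap below 0.0015 m and distance of tub from where it was at the start of the episode below 0.006 m and angle between tub's own z axis and vertical below 0.1 rad and linear speed of tub below 0.02 m/s and distance of each of jar, sauce, tin, tumbler, spoon, puck from where it was at the start of the episode below 0.015 m); the robot touches nothing.
It fails at once if a square key is touched or pressed (value of joint any of square_a_cap, square_b_cap above 0.002 m or contact force between any of the arm, the fingers and square_a_key above 1 N or contact force between any of the arm, the fingers and square_b_key above 1 N).
It fails at once if a key is pressed harder than 20 N (contact force between any of the fingers, the arm and round_key above 20 N or contact force between any of the fingers, the arm and bar_key above 20 N).
It fails at once if the robot touches the pan or the bowl, or the bowl is shifted by more than 6 mm or lifted (distance of tub from where it was at the start of the episode above 0.006 m or contact force between any of the arm, the fingers and pan above 1 N or contact force between any of the arm, the fingers and tub above 1 N).
It fails at once if a bystander is shifted by more than 15 mm, lifted or tipped over (distance of any of jar, sauce, tin, tumbler, spoon, puck from where it was at the start of the episode above 0.015 m or angle between any of jar, sauce, tin, tumbler, puck's own z axis and vertical above 0.3 rad).
It fails at once if the robot touches a bystander (contact force between any of the arm, the fingers and jar above 1 N or contact force between any of the arm, the fingers and sauce above 1 N or contact force between any of the arm, the fingers and tin above 1 N or contact force between any of the arm, the fingers and tumbler above 1 N or contact force between any of the arm, the fingers and spoon above 1 N or contact force between any of the arm, the fingers and puck above 1 N).
It also fails if it takes over 45 s, if anything falls off the work surface, if the arm or the gripper's body presses on something with over 40 N, if the wrist force passes 120 N, or if a joint passes its speed limit or range.

## Working session

There is one attempt and no reset: what is moved stays moved. The work goes in short steps, Python scripts to look and compute and a shell command to move; the robot and the scene stay as the last step left them, time stands still between calls to the robot, and variables do not carry over. Pictures are saved under pics/ and viewed, about 8 in all and at most 12, crops included, and the job is handed in when it is done.

```bash
mkdir -p pics; cat > h.py <<'E'
import numpy as np, cv2
from plant import *
from scipy.spatial.transform import Rotation as R
def rot(q): return R.from_quat(np.r_[q[1:],q[0]]).as_matrix()
E
python3 - <<'E'
from h import *
s=state();print({k:np.round(v,3) for k,v in s.items()});print(np.round(rot(s['eef_rot']),3))
for n in ('top','scene'):
    f=grab_frame(n);cv2.imwrite(f'pics/{n}1.png',f['pixels']);print(n,f['origin'],f['attitude'],f['mtx'].tolist() if hasattr(f['mtx'],'tolist') else f['mtx'])
    for t in ['scale','round_top','bar_top','square_a_key','pan','tub','jar','sauce','tin','tumbler','spoon','puck']:
        print(t,[(np.round(d['at'],3).tolist(),round(d['conf'],2)) for d in place_of(f,t)][:3])
E
```

```text
{'time': np.float64(0.0), 'q': array([ 0.977,  0.246,  1.559, -0.   ,  1.339, -0.174]), 'qvel': array([-0.001, -0.001, -0.   ,  0.001, -0.   ,  0.001]), 'joint_efforts': array([ 1.0000e-03, -4.1585e+01, -3.1460e+01,  6.9000e-02,  3.3000e-02,
       -0.0000e+00]), 'ee_pos': array([0.265, 0.593, 0.204]), 'eef_rot': array([ 0.   ,  0.839,  0.544, -0.001]), 'wrist_force': array([ 0.148, -0.393, -0.21 ]), 'wrist_torque': array([-0.042, -0.023,  0.026]), 'finger_gap': np.float64(0.094)}
[[ 0.408  0.913 -0.001]
 [ 0.913 -0.408 -0.002]
 [-0.002 -0.    -1.   ]]
top [0.46495066 0.05417933 1.05339137] [-0.05387149  0.70735362 -0.70336069  0.04508284] [[369.5007755260425, 0.0, 316.0805614043078], [0.0, 369.5007755260425, 194.16165073515998], [0.0, 0.0, 1.0]]
scale [([0.646, -0.104, 0.0], 0.92), ([0.512, -0.042, 0.074], 0.66), ([0.535, 0.085, 0.002], 0.3)]
round_top [([0.515, -0.045, 0.057], 0.63), ([0.529, -0.106, 0.072], 0.41)]
bar_top [([0.512, -0.045, 0.073], 0.64)]
square_a_key [([0.543, -0.167, 0.054], 0.49), ([0.693, -0.092, 0.069], 0.43), ([0.652, 0.119, -0.003], 0.36)]
pan [([0.693, -0.0
[... 720 characters left out ...]
, 1.0]]
scale [([0.646, -0.106, -0.003], 0.55)]
round_top [([0.521, -0.102, 0.07], 0.73)]
bar_top [([0.514, -0.044, 0.072], 0.67)]
square_a_key [([0.54, -0.164, 0.056], 0.58)]
pan [([0.693, -0.093, 0.069], 0.8), ([0.679, -0.049, 0.074], 0.47)]
tub [([0.677, -0.049, 0.073], 0.96), ([0.524, 0.235, -0.002], 0.83), ([0.669, 0.268, 0.002], 0.78)]
jar [([0.534, 0.089, 0.002], 0.63), ([0.511, -0.044, 0.059], 0.47)]
sauce [([0.763, -0.299, 0.0], 0.81), ([0.62, -0.355, -0.002], 0.32), ([0.526, -0.106, 0.071], 0.23)]
tin [([0.623, -0.353, -0.001], 0.92)]
tumbler [([0.658, 0.124, -0.002], 0.65)]
spoon [([0.437, -0.109, 0.001], 0.89)]
puck [([0.482, -0.29, -0.001], 0.81), ([0.522, -0.102, 0.072], 0.63)]
```

View pics/top1.png

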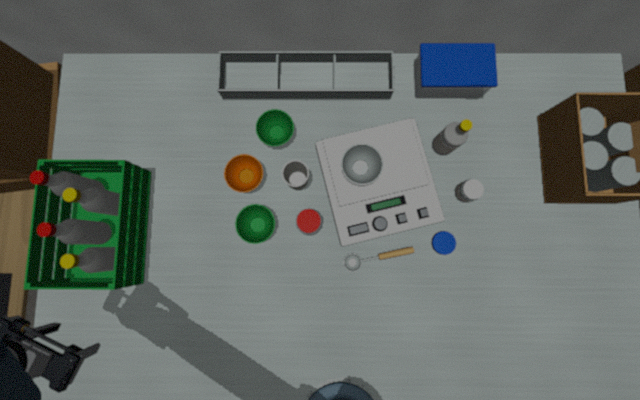

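```bash
python3 - <<'E'
from h import *
f=grab_frame('top');M=rot(f['attitude']);K=f['mtx'];d=f['depth']
v,u=np.mgrid[:400,:640];P=np.stack([(u-K[0][2])/K[0][0]*d,(v-K[1][2])/K[1][1]*d,d],-1)@M.T+f['origin']
np.save('P.npy',P)
# key tops by depth
m=(P[...,2]>.062)&(P[...,2]<.085)&(P[...,0]>.45)&(P[...,0]<.62)&(P[...,1]>-.26)&(P[...,1]<.06)
n,l,st,c=cv2.connectedComponentsWithStats(m.astype(np.uint8))
for i in range(1,n):
    if st[i,4]>15:
        p=P[l==i];print(st[i],c[i].round(),p.mean(0).round(4),p[:,2].min().round(3),p[:,2].max().round(3))
cx,cy=c[0]
for t in ['scale','round_top','bar_top']:
    pass
ys,xs=np.nonzero(m);x0,x1,y0,y1=xs.min()-25,xs.max()+25,ys.min()-25,ys.max()+25
print(x0,x1,y0,y1)
cr=f['pixels'][y0:y1,x0:x1];k=min(800/cr.shape[1],600/cr.shape[0]);cv2.imwrite('pics/crop1.png',cv2.resize(cr,None,fx=k,fy=k,interpolation=cv2.INTER_CUBIC))
E
```

```text
[335 188  75  19 697] [362. 194.] [ 0.603  -0.0551  0.0734] 0.069 0.078
[420 209   9   8  61] [424. 213.] [ 0.5554 -0.2198  0.072 ] 0.064 0.076
[319 214   4  16  23] [320. 222.] [0.5285 0.0548 0.0675] 0.062 0.073
[398 214   9   9  62] [402. 218.] [ 0.5406 -0.1616  0.0717] 0.063 0.076
[374 218  14  12 128] [380. 223.] [ 0.526  -0.1038  0.0725] 0.062 0.077
[349 224  20  11 142] [359. 229.] [ 0.5114 -0.0459  0.0724] 0.065 0.076
294 453 163 259
```

View pics/crop1.png

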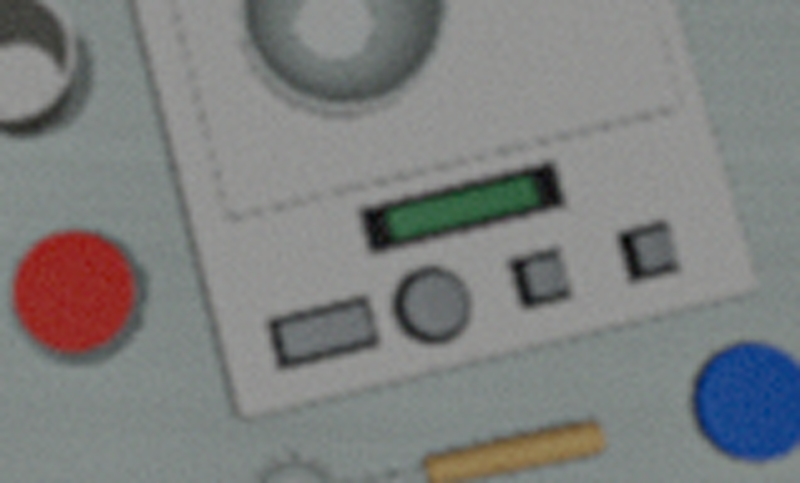

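The top view shows four keys: the long bar at px (359,229), the round key at (380,223), and the squares at (402,218) and (424,213). The round disc is ON and the elongated one is ZERO; the enlarged crop confirms both. Spacing is 60 mm and tops are at z≈0.072–0.073, as specified. The scale's yaw is about +14°. The green and orange bowls at left are look-alikes.

Next I turn the jaws to line up with the row, shut them and travel.

```bash
python3 -m crank '[[[0,0,-9.55],[0,0,0],-1],[[0,0,-9.55],[0,0,0],-1],[[0,0,-9.55],[0,0,0],-1],[[0,0,-9.55],[0,0,0],-1],[[0,0,0],[-0.04,0.0045,0],-1],[[0,0,0],[-0.04,0.0045,0],-1],[[0,0,0],[-0.04,0.0045,0],-1],[[0,0,0],[-0.04,0.0045,0],-1],[[0,0,0],[-0.04,0.0045,0],-1],[[0,0,0],[-0.04,0.0045,0],-1],[[0,0,0],[-0.04,0.0045,0],-1],[[0,0,0],[-0.04,0.0045,0],-1]]'
python3 -m crank '[[[0,0,0],[-0.04,0.0045,0],-1],[[0,0,0],[-0.04,0.0045,0],-1],[[0,0,0],[-0.04,0.0045,0],-1],[[0,0,0],[-0.04,0.0045,0],-1],[[0,0,0],[-0.04,0.0045,0],-1],[[0,0,0],[-0.04,0.0045,0],-1],[[0,0,0],[-0.04,0.0045,0],-1],[[0,0,0],[-0.04,0.0045,0],-1],[[0,0,0],[-0.04,0.0045,0],-1],[[0,0,0],[-0.04,0.0045,0],-1],[[0,0,0],[0,0,0],-1],[[0,0,0],[0,0,0],-1]]'
cat > m.py <<'E'
from h import *
s=state();T=rot(s['eef_rot']);p=np.array(s['ee_pos'])
print('t',s['time'],'ee',p.round(4),'F',np.round(s['wrist_force'],2),'gap',s['finger_gap']);print(T.round(3))
f=grab_frame('wrist');X=np.array(f['tool_from_camera']);cv2.imwrite('pics/w%d.png'%f['shot'],f['pixels']);print(f['shot'])
for t in ['round_top','bar_top']:
    print('tw',t,[(np.round(q['at'],4).tolist(),round(q['conf'],2)) for q in place_of(f,t)][:3])
K=np.array(f['mtx']);d=f['depth'];v,u=np.mgrid[:400,:640]
P=np.stack([(u-K[0,2])/K[0,0]*d,(v-K[1,2])/K[1,1]*d,d],-1)@X[:3,:3].T+X[:3,3];P=P@T.T+p
m=(d>0)&(P[...,2]>.064)&(P[...,2]<.082)&(P[...,0]>.48)&(P[...,0]<.58)&(P[...,1]>-.26)&(P[...,1]<-.0)
n,l,st,c=cv2.connectedComponentsWithStats(m.astype(np.uint8))
for i in range(1,n):
    if st[i,4]>100:
        q=P[l==i];print(st[i],q.mean(0).round(4),'in tool',((q.mean(0)-p)@T).round(4))
E
python3 m.py
```

```text
time: 2.85
ee_pos: [0.3784, 0.2909, 0.2057]
eef_rot: [0.0, 0.615, 0.789, 0.0]
wrist_force: [0.0, -0.5, -0.0]
finger_gap: 0.0004
time: 4.35
ee_pos: [0.5192, -0.0842, 0.2053]
eef_rot: [-0.0, 0.615, 0.789, 0.0]
wrist_force: [0.1, -0.2, -0.8]
finger_gap: 0.0001
t 4.35 ee [ 0.5192 -0.0842  0.2053] F [ 0.14 -0.24 -0.82] gap 0.00010665310543411582
[[-0.244  0.97  -0.   ]
 [ 0.97   0.244  0.001]
 [ 0.001 -0.    -1.   ]]
4
tw round_top [([0.5263, -0.1049, 0.0747], 0.92)]
tw bar_top [([0.5124, -0.0441, 0.0772], 0.55)]
[285 182  29  30 691] [ 0.5251 -0.1036  0.0711] in tool [-0.0203  0.0011  0.1342]
[183 188  21  19 359] [ 0.5545 -0.2185  0.0706] in tool [-0.139   0.0015  0.1347]
[237 188  19  19 343] [ 0.5399 -0.1611  0.0706] in tool [-0.0796  0.0014  0.1346]
[331 188  44  19 806] [ 0.5106 -0.046   0.0708] in tool [0.0391 0.0011 0.1345]
[349 255  27   7 115] [ 0.5769 -0.0113  0.0717] in tool [0.0565 0.0738 0.1337]
```

Wrist depth, wrist network and top view agree within about 2 mm, with the round key at (-0.020, +0.001) in the tool frame. I'm moving over it and down to 6–8 mm above.

```bash
python3 -m crank '[[[0,0,0],[-0.02,0.001,0],-1],[[0,0,0],[0,0,0.03],-1],[[0,0,0],[0,0,0.03],-1],[[0,0,0],[0,0,0.03],-1],[[0,0,0],[0,0,0.02],-1],[[0,0,0],[0,0,0.013],-1],[[0,0,0],[0,0,0],-1],[[0,0,0],[0,0,0],-1],[[0,0,0],[0,0,0],-1]]'
python3 m.py; ls pics
```

```text
time: 5.62
ee_pos: [0.5261, -0.1043, 0.0835]
eef_rot: [0.001, 0.615, 0.789, 0.0]
wrist_force: [0.2, 0.4, -0.3]
finger_gap: 0.0005
t 5.625 ee [ 0.5261 -0.1043  0.0835] F [ 0.17  0.41 -0.31] gap 0.0005346125809030759
[[-0.245  0.97   0.002]
 [ 0.97   0.245 -0.001]
 [-0.001  0.002 -1.   ]]
5
tw round_top [([0.5278, -0.1047, 0.0761], 0.8)]
tw bar_top [([0.5138, -0.0433, 0.0742], 0.85), ([0.5297, -0.1049, 0.0581], 0.16)]
[295 213  47  33 724] [ 0.5168 -0.1056  0.0706] in tool [ 0.001  -0.0094  0.0129]
[134 221  36  30 910] [ 0.5541 -0.2183  0.0704] in tool [-0.1174 -0.0007  0.0133]
[220 221  31  30 843] [ 0.5394 -0.1611  0.0706] in tool [-0.0583 -0.0009  0.0129]
[ 368  221   70   30 1973] [ 0.5103 -0.0467  0.0708] in tool [ 0.0597 -0.0012  0.0127]
crop1.png
scene1.png
top1.png
w4.png
w5.png
```

View pics/w5.png

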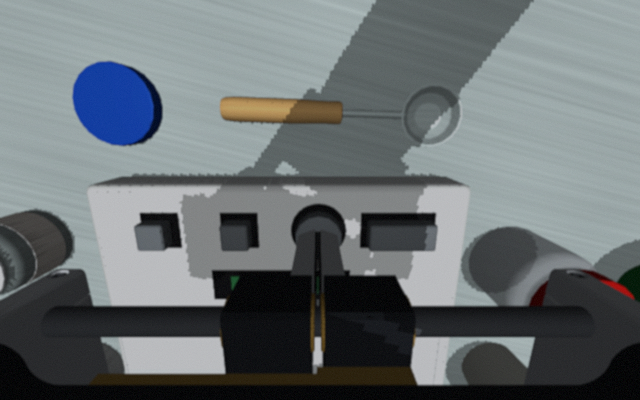

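The fingertips stand over the round key (px ~318,228), clear of the squares (150,235; 237,235) and the bar (402,235). I'm going down in small steps and watching the force.

```bash
python3 -m crank '[[[0,0,0],[0,0,0.003],-1],[[0,0,0],[0,0,0.003],-1],[[0,0,0],[0,0,0.002],-1],[[0,0,0],[0,0,0.002],-1],[[0,0,0],[0,0,0],-1],[[0,0,0],[0,0,0],-1]]'
python3 -m crank '[[[0,0,0],[0,0,0.002],-1],[[0,0,0],[0,0,0],-1]]'
```

```text
time: 6.52
ee_pos: [0.5252, -0.1039, 0.0725]
eef_rot: [-0.0, 0.615, 0.789, -0.0]
wrist_force: [-1.4, 0.8, 1.3]
finger_gap: 0.0003
time: 6.78
ee_pos: [0.5255, -0.104, 0.0706]
eef_rot: [0.0, 0.615, 0.789, 0.0]
wrist_force: [-0.9, -0.2, 2.1]
finger_gap: 0.0008
```

```bash
python3 -m crank '[[[0,0,0],[0,0,0.002],-1],[[0,0,0],[0,0,0.002],-1],[[0,0,0],[0,0,0.0005],-1],[[0,0,0],[0,0,0],-1]]'
python3 -m crank '[[[0,0,0],[0,0,0],-1],[[0,0,0],[0,0,0],-1]]'
```

```text
time: 7.28
ee_pos: [0.5255, -0.104, 0.0663]
eef_rot: [0.0, 0.615, 0.789, 0.0]
wrist_force: [-2.2, 0.5, 6.2]
finger_gap: 0.0007
time: 7.52
ee_pos: [0.5255, -0.104, 0.0663]
eef_rot: [0.0, 0.615, 0.789, 0.0]
wrist_force: [-1.5, 0.5, 5.4]
finger_gap: 0.0005
```

The force of about 5.5 N puts the travel near 6–7 mm, past the 4 mm threshold. I'll hold, then lift.

```bash
python3 -m crank '[[[0,0,0],[0,0,0],-1],[[0,0,0],[0,0,0],-1],[[0,0,0],[0,0,0],-1],[[0,0,0],[0,0,0],-1],[[0,0,0],[0,0,0],-1],[[0,0,0],[0,0,0],-1],[[0,0,0],[0,0,0],-1],[[0,0,0],[0,0,0],-1],[[0,0,0],[0,0,0],-1],[[0,0,0],[0,0,0],-1]]'
python3 -m crank '[[[0,0,0],[0,0,-0.003],-1],[[0,0,0],[0,0,-0.005],-1],[[0,0,0],[0,0,-0.02],-1],[[0,0,0],[0,0,-0.02],-1],[[0,0,0],[0,0,0],-1],[[0,0,0],[0,0,0],-1],[[0,0,0],[0.03,0,0],-1],[[0,0,0],[0.03,0,0],-1],[[0,0,0],[0,0,0],-1],[[0,0,0],[0,0,0],-1]]'; python3 m.py
```

```text
time: 8.78
ee_pos: [0.5255, -0.104, 0.0663]
eef_rot: [0.0, 0.615, 0.789, 0.0]
wrist_force: [-1.6, 0.5, 6.0]
finger_gap: 0.0008
time: 10.02
ee_pos: [0.5105, -0.0461, 0.1134]
eef_rot: [-0.0, 0.615, 0.789, -0.0]
wrist_force: [-0.2, -0.2, 0.1]
finger_gap: 0.0007
t 10.025 ee [ 0.5105 -0.0461  0.1134] F [-0.19 -0.21  0.13] gap 0.0007344754530673526
[[-0.244  0.97  -0.001]
 [ 0.97   0.244 -0.   ]
 [ 0.    -0.001 -1.   ]]
6
tw round_top [([0.531, -0.1029, 0.0731], 0.88), ([0.4779, -0.2891, 0.0053], 0.44)]
tw bar_top [([0.5144, -0.0427, 0.0722], 0.75), ([0.5549, -0.22, 0.0579], 0.32), ([0.5279, -0.102, 0.0554], 0.29)]
[ 224  203   43   41 1344] [ 0.5247 -0.103   0.071 ] in tool [-0.0586 -0.0001  0.0424]
[ 82 211  35  25 726] [ 0.554  -0.2178  0.0702] in tool [-0.1771  0.0003  0.0432]
[157 211  30  25 677] [ 0.5393 -0.1603  0.0704] in tool [-1.177e-01  1.000e-04  4.300e-02]
[ 289  211   59   25 1285] [ 0.509  -0.046   0.0709] in tool [ 0.0006 -0.0014  0.0426]
```

The round key is back up (0.071, as before) and the fingers are centred over the bar. Now I press it.

```bash
python3 -m crank '[[[0,0,0],[0,0,0.015],-1],[[0,0,0],[0,0,0.015],-1],[[0,0,0],[0,0,0.006],-1],[[0,0,0],[0,0,0.003],-1],[[0,0,0],[0,0,0.002],-1],[[0,0,0],[0,0,0.002],-1],[[0,0,0],[0,0,0],-1],[[0,0,0],[0,0,0],-1]]'
python3 -m crank '[[[0,0,0],[0,0,0.002],-1],[[0,0,0],[0,0,0.002],-1],[[0,0,0],[0,0,0],-1],[[0,0,0],[0,0,0],-1]]'
```

```text
time: 11.18
ee_pos: [0.5108, -0.0458, 0.0713]
eef_rot: [0.0, 0.615, 0.789, 0.0]
wrist_force: [-1.2, -0.2, 2.0]
finger_gap: 0.0002
time: 11.68
ee_pos: [0.5109, -0.0458, 0.0672]
eef_rot: [0.0, 0.615, 0.789, 0.0]
wrist_force: [-1.1, 0.2, 4.6]
finger_gap: 0.0006
```

```bash
python3 -m crank '[[[0,0,0],[0,0,0.001],-1],[[0,0,0],[0,0,0],-1],[[0,0,0],[0,0,0],-1],[[0,0,0],[0,0,0],-1]]'
python3 -m crank '[[[0,0,0],[0,0,-0.003],-1],[[0,0,0],[0,0,-0.005],-1],[[0,0,0],[0,0,-0.02],-1],[[0,0,0],[0,0,-0.04],-1],[[0,0,0],[0,0,-0.04],-1],[[0,0,0],[0,0,-0.04],-1],[[0,0,0],[0,-0.03,0],-1],[[0,0,0],[0,-0.03,0],-1],[[0,0,0],[0,0,0],-1],[[0,0,0],[0,0,0],-1],[[0,0,0],[0,0,0],-1]]'; python3 m.py
python3 - <<'E'
from h import *
P0=np.load('P.npy');f=grab_frame('scene');cv2.imwrite('pics/end.png',f['pixels'])
for t in ['tub','jar','sauce','tin','tumbler','spoon','puck','bar_top','round_top']:
    print(t,[(np.round(d['at'],3).tolist(),round(d['conf'],2)) for d in place_of(f,t)][:2])
E
```

```text
time: 12.18
ee_pos: [0.5109, -0.0458, 0.0663]
eef_rot: [0.0, 0.615, 0.789, 0.0]
wrist_force: [-1.0, 0.8, 6.3]
finger_gap: 0.0003
time: 13.55
ee_pos: [0.453, -0.0603, 0.2138]
eef_rot: [-0.0, 0.614, 0.789, -0.0]
wrist_force: [-0.1, 0.7, 0.5]
finger_gap: 0.0003
t 13.55 ee [ 0.453  -0.0603  0.2138] F [-0.06  0.71  0.51] gap 0.0003001833688944165
[[-0.245  0.97  -0.   ]
 [ 0.97   0.245  0.   ]
 [ 0.    -0.    -1.   ]]
7
tw round_top [([0.5295, -0.1078, 0.0754], 0.94)]
tw bar_top []
[254 229  29  27 610] [ 0.5245 -0.1033  0.0709] in tool [-0.0592  0.0588  0.1429]
[159 233  21  18 316] [ 0.554  -0.2183  0.0703] in tool [-0.178   0.0592  0.1435]
[209 233  20  18 304] [ 0.5392 -0.1608  0.0704] in tool [-0.1186  0.059   0.1434]
tub [([0.527, 0.234, -0.004], 0.86), ([0.668, 0.269, -0.0], 0.62)]
jar [([0.533, 0.088, -0.003], 0.96)]
sauce [([0.76, -0.299, 0.003], 0.91), ([0.691, -0.092, 0.07], 0.32)]
tin [([0.622, -0.357, -0.003], 0.97)]
tumbler [([0.652, 0.124, -0.004], 0.73), ([0.525, -0.102, 0.054], 0.4)]
spoon [([0.437, -0.108, 0.003], 0.73)]
puck [([0.481, -0.286, 0.002], 0.58)]
bar_top [([0.511, -0.043, 0.058], 0.64), ([0.515, -0.044, 0.071], 0.63)]
round_top [([0.526, -0.105, 0.071], 0.55), ([0.539, -0.164, 0.056], 0.26)]
```

View pics/end.png

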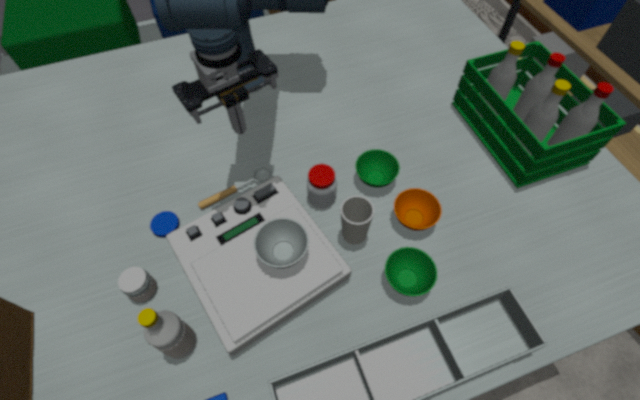

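The scene looks undisturbed, with the bowl on the pan at px (281,245). However, the long key dropped out of the wrist depth check, so I'll confirm it's up.

```bash
python3 - <<'E'
from h import *
for n in ('top','scene'):
    f=grab_frame(n);M=rot(f['attitude']);K=np.array(f['mtx']);d=f['depth']
    v,u=np.mgrid[:400,:640];P=np.stack([(u-K[0][2])/K[0][0]*d,(v-K[1][2])/K[1][1]*d,d],-1)@M.T+f['origin']
    for t,c in dict(bar=(.511,-.046),round=(.5255,-.104),sqa=(.54,-.162),sqb=(.555,-.22)).items():
        m=(d>0)&(np.hypot(P[...,0]-c[0],P[...,1]-c[1])<.008);print(n,t,m.sum(),np.median(P[m][:,2]).round(4) if m.any() else None)
    print([(np.round(q['at'],3).tolist(),round(q['conf'],2)) for q in place_of(f,'tub')])
E
```

```text
top bar 24 0.0729
top round 0 None
top sqa 26 0.0727
top sqb 28 0.0728
[([0.665, 0.27, -0.002], 0.71), ([0.68, -0.049, 0.077], 0.64), ([0.527, 0.236, -0.002], 0.6)]
scene bar 32 0.0728
scene round 36 0.0726
scene sqa 33 0.0731
scene sqb 38 0.0729
[([0.668, 0.265, 0.002], 0.88), ([0.532, 0.089, -0.003], 0.69), ([0.528, 0.235, -0.005], 0.63), ([0.677, -0.048, 0.074], 0.58), ([0.798, 0.186, 0.0], 0.58)]
```

View pics/w7.png

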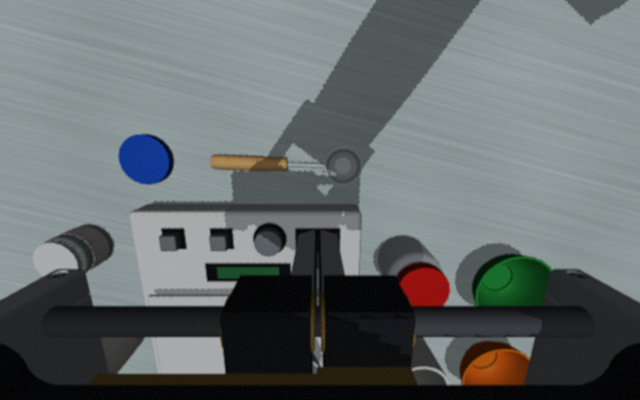

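In the wrist view the fingers simply hide the bar (px 318,240). The scene camera shows all four keys up at 0.073, and the bowl is in place at (0.677, -0.048).

```bash
python3 -c "from plant import *; print(close_job())"
```

```text
the job is handed in; nothing more can be done
None
```

I pressed the round ON key with the shut fingertips to about 6 mm at 5–6 N, held it for about 1.5 s and let it come up. Then I pressed the long ZERO key to about 6 mm at up to 6.3 N, let go, drew back and handed the job in. The hand-in gives no verdict, and key travel is inferred from force and tool height because the joints can't be read directly.

**Keys:** after drawing back, the scene camera put all four key tops at about 0.073 m, so all are up.

**Bowl and bystanders:** the bowl is within about 1 mm of its first scene-camera position. The jar, sauce, tin, tumbler, spoon and puck are all within about 6 mm, close to the network's 4 mm accuracy.

**Checks that disagreed:**
- The last wrist view didn't show the long key and the last top view didn't show the round key. In the wrist view the fingers were in the way, and I assume the same for the top view. Other cameras confirmed both keys.
- One scene-camera check reported only the green look-alikes for the tub. The next one found the real bowl in place.

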